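Charge the grinding jar with the ball scoop

ROBOT

A 6-joint arm with a two-finger parallel gripper is mounted at the origin on a cart in front of the work surface, level with it; the furniture and walls round the work are solid. World frame = base frame: x ahead of the robot, y to its left, z up, the work surface at z = 0. Lengths are in m, angles in rad, forces in N, time in s.
With the tool pointing down it reaches from about 0.35 to 0.975 m from the base axis. Payload 17.4 kg.
Tool frame: the origin (TCP) lies at the very end of the fingers, on their centre line; the grasp point (between the pads) lies 19 mm behind it; z points along the fingers, y is the direction in which the jaws open and shut (so a half turn about z gives the same grasp; the last joint's range is limited). The gripper opens to 85 mm and grips with 20 to 120 N. Pads are 22 mm wide; open, the fingers measure 114 mm over their backs; the gripper's body (76 mm by 85 mm) begins 54 mm behind the grasp point. The pads swing forward as they close: fully open they stand 13 mm farther back than shut.
Start: joints at [1.141, 0.116, 1.442, -0, 1.584, -0.038], TCP at [0.258, 0.624, 0.231] pointing down, gripper open.
Joint ranges: [-2.83, 2.83], [-0.83, 2.19], [0.07, 2.5], [-1.14, 4.28], [0.01, 3], [-2.97, 2.97]. Speed limits (rad/s): [1.89, 1.89, 2.22, 3.14, 3.14, 3.14].

INTERFACE

Orientations are given as a 3x3 rotation matrix whose columns are the frame's x, y, z axes.
In Python, from cell import r gives the robot as it stands.
- The arm moves only by the tool step_arm, never from a script. Its argument "rows" is a list of rows, each a list of 7 numbers: the shift along the tool's x, y, z in mm, then the turn, a rotation vector about the tool's x, y, z in degrees, then the opening, from -1 (shut) to 1 (fully open), so that 0 is half open. In form: [[x, y, z, wx, wy, wz, hand], ...]. A call has 1 to 8 rows; each row shifts and turns the commanded pose from where the row before left it, along the tool's axes as they then stand; what a row does not reach is not made up. A row lasts 1/10 s, in which the tool goes at most 50 mm and 8.59 degrees, less where a joint would pass 70% of its speed; a pose out of reach is approached as far as the arm can. A call is refused whole if a number of a shift passes 50 or a number of a turn 8.59, either way. A call with a gripper value outside its range is refused whole. The fingers move at their own pace and stop on an object; "newtons" is the grip in N (left out, the last holds). Time passes only in rows, so rows that do not move let the fingers close. It gives the time, the measured TCP pose, the force and the opening at its end, in the units of the state.
- r.read_state(): the state, without advancing time (a new reading comes with each control period).
- r.camera(name): name is "side" or "top" or "wrist"; returns the picture (420x560x3 uint8, red, green, blue); there is no depth.
- r.get_calibration(name): a dict with "camera_matrix" (3x3 intrinsics, pixels), "distortion" ([k1, k2, p1, p2, k3] as OpenCV has them; the pictures are not rectified), "world_to_cam" (4x4, takes a point from world to camera coordinates). Camera axes: x right, y up, looking along -z (the intrinsics and any distortion apply to the point x, -y, -z); pixel columns grow to the right and rows downward; lengths in m; the calibration is good to about 2 mm. A picture is of the moment at which its call begins: read the wrist's pose just before it. get_calibration takes no time and is no camera call; for the wrist camera it gives the pose at the moment of the call.
- r.job_done(): hands the job in, once; it reports no verdict.
Trained networks look in the newest picture that a camera, given by its name, has taken for a name from the list of things; names that differ only in an ending like _2 or _b are one class to them, and where a whole thing is asked for, a point or a joint stands for the part that bears it (a point fixed in the world has none). Each returns a list of dicts, best first, with "conf" (0 to 1); they miss things now and then, are a little off and sometimes report something else, mostly with a low value. They report only what shows in the picture. A call takes as long as a camera call. They do not tell look-alikes from the thing itself.
- r.cut_out(thing, camera): "region" (420x560 bool, what is visible of it) and "bbox" ([left, top, right, bottom] in pixels, round what is visible of it).
- r.mark_of(thing, camera): "point" ([column, row] in pixels: a listed point, or the origin of a listed thing).
The state is a dict: "time_s": time; "joint_positions": joint angles; "qvel": joint speeds; "joint_torque": joint torques, N m; "tcp_pos": TCP position; "tcp_rot": TCP orientation; "contact_force": force on the tool from outside, world axes, zero at the start; "ft_torque": the same for the moment, N m; "finger_gap": finger opening in m.
Only numpy, scipy, OpenCV 4.12 (cv2) and the standard library are available. Lean on these libraries where they do the work, as an engineer would, in place of code of your own. Each camera call takes 0.05 s, during which the arm holds its last target.

TASK

Charge the open steel grinding jar with at least four of the five white grinding balls from the blue tray: scoop them up with the steel scoop and tip them into the jar, without touching a ball with the fingers and without spilling any on the bench. Then stand the scoop upright, pan down, on its black mat again and let go of it. Any ball you leave behind must lie in the tray, and the timer, the beaker and the red-capped bottle must be left alone.

Things in the scene. Friction and masses are not known exactly. Their poses are not given: they have to be found in the camera images.
- scoop_grip (a point): Centre of the upright black handle of the loose steel scoop (about 0.16 kg), which at the start stands pan down on its mat. +x towards the pan's open mouth, y across, z up. Handle 26 mm along x, 18 mm along y, from 43 mm below this point to 35 mm above it. The pan's flat underside is 97 mm below this point, its lip (mouth edge) 61 mm ahead (+x), its rear face 3 mm behind.
- scoop_base (a point): Centre of the underside of the scoop's pan, 29 mm ahead (+x) of the handle's axis; axes as scoop_grip. Pan outside 64 mm along x, 78 mm along y; floor 2 mm thick and level with the x and y axes; side walls 26 mm high, 2 mm thick, rounded off towards the mouth; back wall 30 mm high; the +x side (mouth) is open.
- tray_floor (a point): Centre of the inner floor, 6 mm above the worktop, of the fixed blue tray (236 x 96 mm outside, rim 39 mm above the worktop). x along its length, y across. Flat floor 140 mm by 88 mm between upright side walls; both ends slope up at 35 degrees, from x = +-70 to +-113 mm. At the start the balls lie in the +x half; the last 70 mm of flat floor at the -x end are free.
- jar_mouth (a point): Centre of the mouth of the open round steel grinding jar, fixed to the bench by its black foot (132 mm across). The mouth is level, 70 mm above the worktop; outer diameter at the rim 120 mm, inner about 108 mm; inner floor 18 mm above the worktop.
- mat_top (a point): Centre of the top of the fixed black rubber mat on which the scoop is kept, 130 mm along its x, 110 mm along its y, its top 4 mm above the worktop.
- ball0_center (a point): Centre of one of the five loose white ceramic grinding balls, 20 mm in diameter, about 25 g; slippery; it rolls, but comes to rest soon on a flat floor and stays put below a slope of about 5 degrees.
- ball1_center (a point): Centre of one of the five loose white ceramic grinding balls, 20 mm in diameter, about 25 g; slippery; it rolls, but comes to rest soon on a flat floor and stays put below a slope of about 5 degrees.
- ball2_center (a point): Centre of one of the five loose white ceramic grinding balls, 20 mm in diameter, about 25 g; slippery; it rolls, but comes to rest soon on a flat floor and stays put below a slope of about 5 degrees.
- ball3_center (a point): Centre of one of the five loose white ceramic grinding balls, 20 mm in diameter, about 25 g; slippery; it rolls, but comes to rest soon on a flat floor and stays put below a slope of about 5 degrees.
- ball4_center (a point): Centre of one of the five loose white ceramic grinding balls, 20 mm in diameter, about 25 g; slippery; it rolls, but comes to rest soon on a flat floor and stays put below a slope of about 5 degrees.
- timer: White bench timer lying flat, 62 x 62 x 18 mm, bystander; origin at the centre of its underside.
- beaker: Small glass beaker, 60 mm across, 68 mm high, bystander; origin at the centre of its underside.
- red_jar: White bottle with a red cap, 69 mm across, 128 mm high, bystander; origin at the centre of its underside.
- scoop: The scoop as a whole; origin at the centre of the underside of its pan (same point as scoop_base).
- ball0: The same ball as ball0_center; its origin is a point on its surface that turns as it rolls.
- ball1: The same ball as ball1_center; its origin is a point on its surface that turns as it rolls.
- ball2: The same ball as ball2_center; its origin is a point on its surface that turns as it rolls.
- ball3: The same ball as ball3_center; its origin is a point on its surface that turns as it rolls.
- ball4: The same ball as ball4_center; its origin is a point on its surface that turns as it rolls.
Not all that is in view belongs to the job. Leave any pink look-alike of the scoop alone.

How it is judged:
By the outcome, as a careful person would: the job done as asked, in the order asked, and still so for the second after the job is handed in, with the robot touching nothing.
It also fails if it takes over 61 s, if anything falls off the work surface, if the arm or the gripper's body presses on something with over 40 N, if the wrist force passes 120 N, or if a joint passes its speed limit or range.

## Working session

There is one attempt and no reset: what is moved stays moved. The work goes in short steps, Python scripts to look and compute and a tool call to move; the robot and the scene stay as the last step left them, time stands still between calls to the robot, and variables do not carry over. Pictures are saved under pics/ and viewed, and the job is handed in when it is done.

Besides the shell and the picture viewer there is one more tool, called after "Emit:" in YAML: its name, and indented under it one key for each argument. step_arm: Moves the arm, as the interface text tells. Its arguments: {"type":"object","properties":{"rows":{"type":"array"},"newtons":{"type":"number"}},"required":["rows"]}

```bash
ls; mkdir -p pics; python3 - <<'E'
from cell import r
import cv2
for c in ("top","side","wrist"):
    im=r.camera(c); cv2.imwrite(f"pics/{c}0.png",im[:,:,::-1])
    if c=="wrist": continue
    for t in ["scoop_grip","scoop_base","tray_floor","jar_mouth","mat_top","ball0_center","timer","beaker","red_jar"]:
        print(c,t,[([round(float(v)) for v in d["point"]],round(d["conf"],2)) for d in r.mark_of(t,c)])
s=r.read_state(); print(s)
for c in ("top","side","wrist"): print(r.get_calibration(c))
E
```

```text
pics
top scoop_grip [([338, 250], 0.76), ([432, 243], 0.69), ([381, 236], 0.62)]
top scoop_base [([427, 247], 0.76), ([326, 248], 0.57)]
top tray_floor [([190, 225], 0.95), ([212, 181], 0.47)]
top jar_mouth [([261, 239], 0.63)]
top mat_top [([332, 246], 0.77)]
top ball0_center [([185, 234], 0.46)]
top timer [([297, 195], 0.57), ([326, 252], 0.31)]
top beaker [([212, 180], 0.55), ([176, 228], 0.33)]
top red_jar [([131, 235], 0.63), ([177, 230], 0.2)]
side scoop_grip [([315, 181], 0.85), ([305, 168], 0.66), ([309, 156], 0.53)]
side scoop_base [([302, 185], 0.66), ([310, 174], 0.56), ([315, 203], 0.5)]
side tray_floor [([299, 274], 0.9)]
side jar_mouth [([314, 221], 0.97)]
side mat_top [([312, 202], 0.61), ([311, 220], 0.34)]
side ball0_center [([298, 288], 0.64), ([303, 276], 0.38)]
side timer [([299, 280], 0.66), ([288, 274], 0.42), ([300, 284], 0.17)]
side beaker [([248, 261], 0.5)]
side red_jar [([310, 321], 0.97)]
{'time_s': 1.05, 'joint_positions': array([ 1.14123036e+00,  1.15995256e-01,  1.44160519e+00, -2.29778768e-05,
        1.58400192e+00, -3.77935603e-02]), 'qvel': array([ 
[... 1773 characters left out ...]
  [ 0.00000000e+00,  0.00000000e+00,  0.00000000e+00,
         1.00000000e+00]])}
{'camera_matrix': array([[316.28751792,   0.        , 284.46468837],
       [  0.        , 316.28751792, 215.03426299],
       [  0.        ,   0.        ,   1.        ]]), 'distortion': array([-0.05950949,  0.        ,  0.        ,  0.        ,  0.        ]), 'world_to_cam': array([[ 3.81402259e-01,  9.24409084e-01,  4.01950701e-04,
        -6.74294120e-01],
       [-8.84933038e-01,  3.65240465e-01, -2.88951417e-01,
         3.74231435e-02],
       [-2.67256123e-01,  1.09851024e-01,  9.57343678e-01,
        -3.78645444e-01],
       [ 0.00000000e+00,  0.00000000e+00,  0.00000000e+00,
         1.00000000e+00]])}
```

View pics/top0.png

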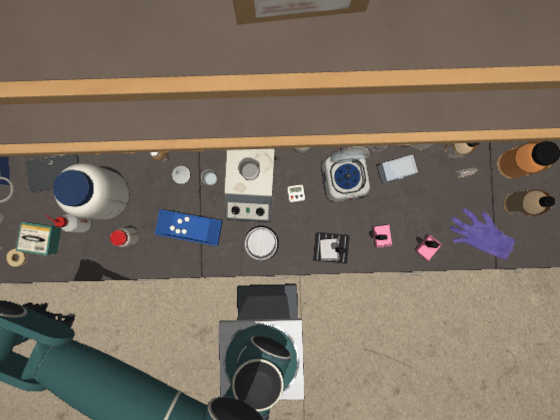

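View pics/side0.png

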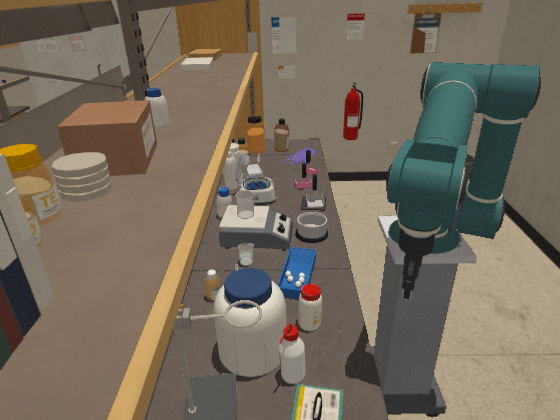

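View pics/wrist0.png

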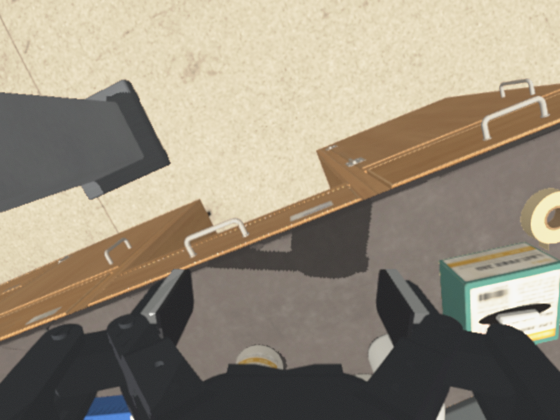

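The pictures show three scoop-like things in the top view. The steel scoop is on the black mat at about (333,247). Pink look-alikes are at (383,236) and (429,245). The blue tray with five white balls is at (189,226) and the jar at (261,242). I choose the steel one and will check it in a close crop.

```bash
cat > h.py <<'E'
import numpy as np, cv2
from cell import r
def ray(cal,px):
    K=cal["camera_matrix"];D=np.array(cal["distortion"])
    u=cv2.undistortPoints(np.array([[px]],float),K,D)[0,0]
    W=cal["world_to_cam"];R=W[:3,:3];t=W[:3,3]
    d=R.T@np.array([u[0],-u[1],-1.]);return -R.T@t,d
def atz(cal,px,z):
    o,d=ray(cal,px);return o+d*(z-o[2])/d[2]
def proj(cal,P):
    P=np.atleast_2d(P);W=cal["world_to_cam"];c=P@W[:3,:3].T+W[:3,3]
    c=c*[1,-1,-1]
    return cv2.projectPoints(c,np.zeros(3),np.zeros(3),cal["camera_matrix"],np.array(cal["distortion"]))[0][:,0]
E
python3 - <<'E'
from h import *
c=r.get_calibration("top")
for n,p,z in [("tray",(190,225),.006),("jar",(261,239),.07),("mat",(332,246),.004),("base",(326,248),.004),("grip",(338,250),.101),("timer",(297,195),0),("beaker",(212,180),0),("red",(131,235),0)]:
    print(n,atz(c,p,z).round(3))
im=cv2.imread("pics/top0.png")
cv2.imwrite("pics/c1.png",np.hstack([cv2.resize(im[215:280,295:360],(390,390),interpolation=cv2.INTER_CUBIC),cv2.resize(im[195:260,155:220],(390,390),interpolation=cv2.INTER_CUBIC)]))
im=cv2.imread("pics/side0.png")
cv2.imwrite("pics/c2.png",cv2.resize(im[140:310,230:350],(720,1020)[:2] if 0 else (424,600),interpolation=cv2.INTER_CUBIC))
E
```

```text
tray [0.524 0.257 0.006]
jar [ 0.463 -0.016  0.07 ]
mat [ 0.427 -0.285  0.004]
base [ 0.42  -0.261  0.004]
grip [ 0.417 -0.292  0.101]
timer [ 0.627 -0.157  0.   ]
beaker [0.695 0.17  0.   ]
red [0.492 0.486 0.   ]
```

View pics/c1.png

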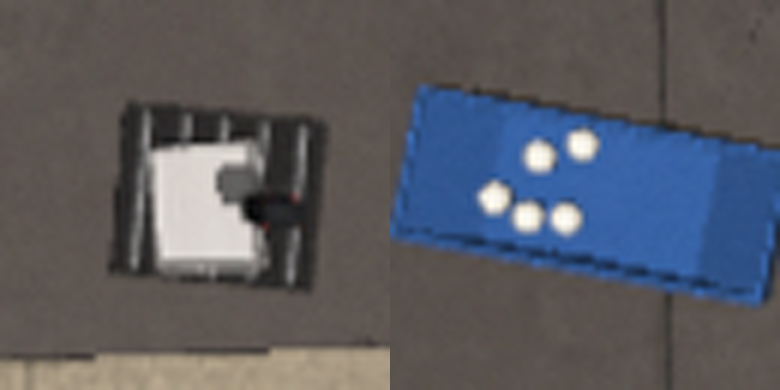

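View pics/c2.png

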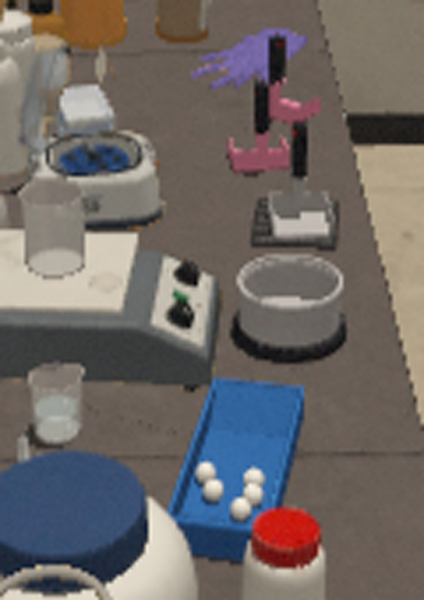

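The crop confirms it. The steel scoop on the ribbed mat has its mouth to the image's left (+y) and its black handle at about (340,249) in the top view. The five balls are in the left (+y) half of the tray.

```bash
cat >> h.py <<'E'
from scipy.spatial.transform import Rotation as Rn, Slerp
def down(ang,tilt=0):
    "tool x heading ang deg in world xy, z down; tilt + = mouth up (about tool y)"
    a=np.radians(ang);x=np.array([np.cos(a),np.sin(a),0]);z=np.array([0,0,-1.]);
    return np.column_stack([x,np.cross(z,x),z])@Rn.from_euler('y',tilt,degrees=True).as_matrix()
def plan(way,n,p0=None,R0=None):
    "way: list of (p,R), n: rows per leg; prints tool-frame rows"
    s=r.read_state();p=s["tcp_pos"] if p0 is None else np.array(p0);R=s["tcp_rot"] if R0 is None else R0
    for (pt,Rt),k in zip(way,n):
        ps,Rs=p.copy(),R.copy()
        sl=Slerp([0,1],Rn.from_matrix([Rs,Rt]))
        for i in range(1,k+1):
            pw=ps+(np.array(pt)-ps)*i/k;Rw=sl(i/k).as_matrix()
            d=np.round(R.T@(pw-p)*1000,0 if 0 else 1);w=np.round(Rn.from_matrix(R.T@Rw).as_rotvec(degrees=True),1)
            print([float(v) for v in np.r_[d,w]],end=",\n" )
            p=p+R@d/1000;R=R@Rn.from_rotvec(w,degrees=True).as_matrix()
        print("--",p.round(4))
def st():
    s=r.read_state();print("t",round(s["time_s"],2),"tcp",s["tcp_pos"].round(4),"rot",s["tcp_rot"].round(3).tolist(),"F",s["contact_force"].round(1),"gap",round(s["finger_gap"],4),"q",s["joint_positions"].round(2))
E
python3 - <<'E'
from h import *
c=r.get_calibration("wrist");W=c["world_to_cam"];o=-W[:3,:3].T@W[:3,3]
s=r.read_state();print("cam in tool",s["tcp_rot"].T@(o-s["tcp_pos"]), "cam fwd in tool",s["tcp_rot"].T@(-W[2,:3]))
plan([((0.43,0.25,0.24),down(125)),((0.43,-.25,.24),down(95))],[9,11])
E
```

```text
cam in tool [ 0.0739013  -0.00089381 -0.14227688] cam fwd in tool [-2.88929604e-01  5.27827902e-04  9.57350200e-01]
[-33.6, -31.1, -1.0, -0.0, 0.0, 3.6],
[-35.4, -28.9, -0.9, -0.0, 0.0, 3.6],
[-37.2, -26.6, -1.0, -0.0, 0.0, 3.7],
[-38.8, -24.2, -1.0, -0.0, 0.0, 3.6],
[-40.3, -21.7, -0.9, -0.0, 0.0, 3.6],
[-41.5, -19.1, -1.0, 0.0, 0.0, 3.6],
[-42.7, -16.5, -1.0, 0.0, 0.0, 3.6],
[-43.6, -13.8, -0.9, 0.0, 0.0, 3.6],
[-44.4, -11.0, -1.0, 0.0, 0.0, 3.7],
-- [0.43 0.25 0.24]
[-37.3, -26.0, 0.0, 0.0, 0.0, 2.7],
[-38.4, -24.3, 0.0, 0.0, 0.0, 2.7],
[-39.5, -22.4, 0.0, 0.0, 0.0, 2.8],
[-40.6, -20.5, 0.0, 0.0, 0.0, 2.7],
[-41.5, -18.5, 0.0, 0.0, 0.0, 2.7],
[-42.4, -16.5, 0.0, 0.0, 0.0, 2.7],
[-43.0, -14.6, 0.0, 0.0, 0.0, 2.8],
[-43.8, -12.4, 0.0, 0.0, 0.0, 2.7],
[-44.2, -10.3, 0.0, 0.0, 0.0, 2.7],
[-44.7, -8.3, 0.0, 0.0, 0.0, 2.7],
[-45.0, -6.1, 0.0, 0.0, 0.0, 2.8],
-- [ 0.43 -0.25  0.24]
```

Emit:
step_arm:
  rows:
    - [-34,-31,-1,0,0,3.6,1]
    - [-35,-29,-1,0,0,3.6,1]
    - [-37,-27,-1,0,0,3.6,1]
    - [-39,-24,-1,0,0,3.6,1]
    - [-40,-22,-1,0,0,3.6,1]
    - [-41,-19,-1,0,0,3.6,1]
    - [-43,-16,-1,0,0,3.6,1]
    - [-44,-14,-1,0,0,3.6,1]

```text
time_s: 1.85
tcp_pos: [0.4115, 0.2899, 0.2396]
tcp_rot: [[-0.624, 0.781, 0.001], [0.781, 0.624, 0.0], [-0.0, 0.001, -1.0]]
contact_force: [1.0, 0.7, -1.3]
finger_gap: 0.0856
```

```bash
python3 - <<'E'
from h import *
st()
im=r.camera("wrist"); cv2.imwrite("pics/w1.png",im[:,:,::-1])
np.save("cal_w1.npy",r.get_calibration("wrist"),allow_pickle=True)
plan([((0.43,-.25,.26),down(95))],[12])
E
```

```text
t 1.85 tcp [0.4115 0.2899 0.2396] rot [[-0.624, 0.781, 0.001], [0.781, 0.624, 0.0], [-0.0, 0.001, -1.0]] F [ 1.   0.7 -1.3] gap 0.0856 q [ 0.56 -0.27  1.79 -0.    1.62 -0.11]
[-35.9, -26.5, -1.6, 0.0, 0.0, 2.8],
[-37.1, -24.8, -1.6, 0.0, 0.0, 2.7],
[-38.3, -22.9, -1.6, 0.0, 0.0, 2.8],
[-39.4, -21.1, -1.6, 0.0, 0.0, 2.8],
[-40.3, -19.1, -1.6, 0.0, 0.0, 2.7],
[-41.2, -17.3, -1.6, 0.0, 0.1, 2.8],
[-41.9, -15.1, -1.7, 0.0, -0.0, 2.8],
[-42.7, -13.1, -1.7, 0.0, -0.0, 2.7],
[-43.2, -11.1, -1.7, 0.1, -0.0, 2.8],
[-43.8, -9.0, -1.6, -0.0, -0.0, 2.8],
[-44.1, -6.8, -1.7, -0.0, 0.0, 2.8],
[-44.4, -4.6, -1.6, -0.0, 0.0, 2.7],
-- [ 0.43 -0.25  0.26]
```

View pics/w1.png

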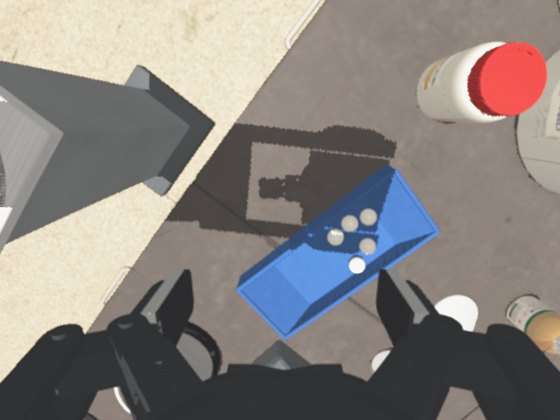

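The wrist view shows the whole tray, with corners at about (393,167), (439,232), (288,338) and (238,290). The five balls lie at (335,237), (350,224), (369,217), (368,246) and (357,265).

```bash
python3 - <<'E'
from h import *
c=np.load("cal_w1.npy",allow_pickle=True).item()
im=cv2.imread("pics/w1.png");hsv=cv2.cvtColor(im,cv2.COLOR_BGR2HSV)
m=((hsv[...,0]>100)&(hsv[...,0]<118)&(hsv[...,1]>130)).astype(np.uint8)
n,l,s,_=cv2.connectedComponentsWithStats(m);i=1+np.argmax(s[1:,4]);m=(l==i).astype(np.uint8);print(s[i])
cs,_=cv2.findContours(m,0,1);h=cv2.convexHull(max(cs,key=cv2.contourArea))[:,0].astype(float)
W=np.array([atz(c,p,.039)[:2] for p in h])
print(cv2.minAreaRect((W*1000).astype(np.float32)))
from scipy.optimize import least_squares
# silhouette: hull of projected box
def model(q):
    x,y,a=q;ca,sa=np.cos(a),np.sin(a);P=[]
    for sx in(-.118,.118):
        for sy in(-.048,.048):
            for z in (0.0,.039): P.append([x+ca*sx-sa*sy,y+sa*sx+ca*sy,z])
    return cv2.convexHull(proj(c,np.array(P)).astype(np.float32))
f=lambda q:[cv2.pointPolygonTest(model(q),tuple(map(float,p)),True) for p in h]
q=least_squares(f,[.524,.257,np.radians(75)],diff_step=1e-3);print("tray",q.x,np.degrees(q.x[2]),np.abs(q.fun).mean(),np.abs(q.fun).max())
x,y,a=q.x;T=np.array([[np.cos(a),np.sin(a)],[-np.sin(a),np.cos(a)]])
for p in [(350,224),(369,217),(335,237),(368,246),(357,265)]:
    b=atz(c,p,.016)[:2];print(b.round(4),"tray",(T@(b-[x,y])).round(4))
print("jar/topcam ball check")
E
```

```text
[  237   166   202   173 14315]
((510.8052673339844, 254.20997619628906), (234.6746063232422, 105.1662368774414), 77.5073471069336)
tray [0.51701054 0.25214313 1.35551198] 77.66511525698917 1.0211751475813389 1.7439654676836558
[0.5065 0.296 ] tray [0.0406 0.0197]
[0.5188 0.3172] tray [0.0639 0.0122]
[0.5031 0.2718] tray [0.0163 0.0177]
[0.5437 0.2884] tray [ 0.0411 -0.0184]
[0.5505 0.2604] tray [ 0.0152 -0.0309]
jar/topcam ball check
```

Emit:
step_arm:
  rows:
    - [-36,-26,-2,0,0,2.8,1]
    - [-37,-25,-2,0,0,2.8,1]
    - [-38,-23,-2,0,0,2.8,1]
    - [-39,-21,-2,0,0,2.8,1]
    - [-40,-19,-2,0,0,2.8,1]
    - [-41,-17,-2,0,0,2.8,1]
    - [-42,-15,-2,0,0,2.8,1]
    - [-43,-13,-2,0,0,2.8,1]

```text
time_s: 2.7
tcp_pos: [0.4245, -0.0658, 0.2557]
tcp_rot: [[-0.28, 0.96, 0.001], [0.96, 0.28, -0.0], [-0.0, 0.001, -1.0]]
contact_force: [1.2, 1.2, -0.0]
finger_gap: 0.0857
```

Emit:
step_arm:
  rows:
    - [-43,-11,-1,0,0,2.8,1]
    - [-44,-9,-1,0,0,2.8,1]
    - [-44,-7,-1,0,0,2.8,1]
    - [-44,-5,-1,0,0,2.8,1]
    - [0,0,0,0,0,0,1]

```text
time_s: 3.2
tcp_pos: [0.43, -0.246, 0.2589]
tcp_rot: [[-0.084, 0.996, -0.001], [0.996, 0.084, -0.0], [-0.0, -0.001, -1.0]]
contact_force: [-0.4, 0.5, 0.8]
finger_gap: 0.0855
```

```bash
python3 - <<'E'
from h import *
st()
im=r.camera("wrist"); cv2.imwrite("pics/w2.png",im[:,:,::-1])
np.save("cal_w2.npy",r.get_calibration("wrist"),allow_pickle=True)
for t in ["scoop_grip","scoop_base","mat_top","jar_mouth"]:
    print(t,[([round(float(v)) for v in d["point"]],round(d["conf"],2)) for d in r.mark_of(t,"wrist")])
E
```

```text
t 3.2 tcp [ 0.43   -0.246   0.2589] rot [[-0.084, 0.996, -0.001], [0.996, 0.084, -0.0], [-0.0, -0.001, -1.0]] F [-0.4  0.5  0.8] gap 0.0855 q [-0.57 -0.29  1.77 -0.    1.65 -0.65]
scoop_grip [([266, 248], 0.72), ([293, 368], 0.67)]
scoop_base [([293, 334], 0.59), ([272, 200], 0.58)]
mat_top []
jar_mouth []
```

View pics/w2.png

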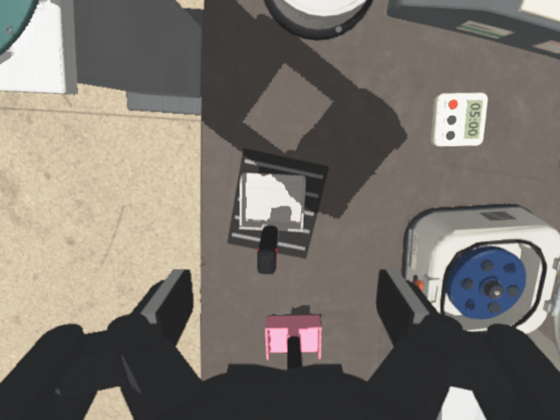

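The steel scoop is seen at about (272,205), on the mat whose corners are (246,150), (328,167), (307,257) and (229,243). Its handle leans to (267,262). The pink look-alike is at (293,345).

```bash
python3 - <<'E'
from h import *
im=cv2.imread("pics/w2.png")
cv2.imwrite("pics/w2c.png",cv2.resize(im[145:280,215:345],(578,600),interpolation=cv2.INTER_CUBIC))
E
```

```text
(no output)
```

View pics/w2c.png

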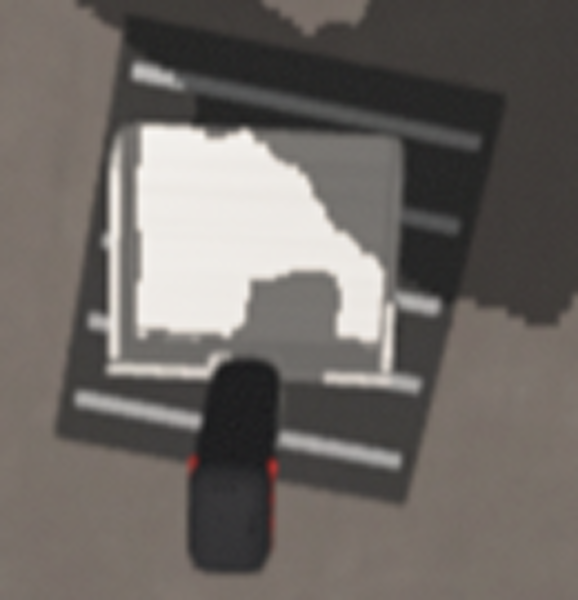

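```bash
python3 - <<'E'
from h import *
c=np.load("cal_w2.npy",allow_pickle=True).item()
f=lambda x,y:(x/4.446+215,y/4.444+145)
def P(x,y,z): 
    p=atz(c,f(x,y),z);return p[:2]
def ang(a,b): d=b-a; return np.degrees(np.arctan2(d[1],d[0]))
bl,br=P(108,373,.034),P(392,379,.034)
ll,lr=P(125,126,.005),P(395,137,.005)
print("back",bl.round(4),br.round(4),np.linalg.norm(br-bl),"mouth dir",ang(bl,br)+90,"lip",ll.round(4),lr.round(4),"dir",ang(ll,lr)+90)
ht=P(231,518,.136);print("handle top",ht.round(4), [P(x,y,.136).round(4) for x,y in[(190,465),(272,465),(190,570),(270,570)]])
mid=(ll+lr)/2;print("axis handle->lip",ang(ht,mid),np.linalg.norm(mid-ht))
mc=[P(x,y,.004) for x,y in[(125,18),(505,97),(405,503),(57,433)]]
print("mat",np.mean(mc,0).round(4),[v.round(4) for v in mc],ang(mc[3],mc[0]),ang(mc[2],mc[1]),ang(mc[0],mc[1])+90)
E
```

```text
back [ 0.3788 -0.3042] [ 0.4573 -0.2991] 0.07862016712480041 mouth dir 93.72295542441174 lip [ 0.3767 -0.2401] [ 0.4533 -0.2366] dir 92.60278285951496
handle top [ 0.4179 -0.2968] [array([ 0.4087, -0.2857]), array([ 0.4254, -0.2842]), array([ 0.4102, -0.3094]), array([ 0.4269, -0.308 ])]
axis handle->lip 92.86808627867728 0.058501614604356766
mat [ 0.4218 -0.2794] [array([ 0.375, -0.21 ]), array([ 0.4832, -0.2227]), array([ 0.4683, -0.3494]), array([ 0.3606, -0.3357])] 83.46052179421201 83.30158028748374 83.30822078422324
```

```bash
python3 - <<'E'
from h import *
plan([((.418,-.298,.16),down(93)),((.418,-.298,.08),down(93))],[4,3])
E
```

```text
[-13.9, -4.5, 24.9, 0.0, 0.0, 0.6],
[-13.8, -4.3, 24.8, 0.0, 0.0, 0.5],
[-14.0, -4.1, 24.9, 0.0, 0.0, 0.6],
[-14.0, -4.1, 24.9, 0.0, 0.0, 0.5],
-- [ 0.418 -0.298  0.16 ]
[0.0, -0.0, 26.7, 0.0, 0.0, 0.0],
[0.0, -0.0, 26.6, 0.0, 0.0, 0.0],
[0.0, -0.0, 26.7, 0.0, 0.0, 0.0],
-- [ 0.418 -0.298  0.08 ]
```

Emit:
step_arm:
  rows:
    - [-14,-4,24,0,0,0.5,0.3]
    - [-14,-4,25,0,0,0.5,0.3]
    - [-14,-4,25,0,0,0.5,0.3]
    - [-14,-4,25,0,0,0.5,0.3]
    - [0,0,15,0,0,0,0.3]
    - [0,0,0,0,0,0,0.3]

```text
time_s: 4.05
tcp_pos: [0.4185, -0.2979, 0.1436]
tcp_rot: [[-0.056, 0.998, -0.002], [0.998, 0.056, 0.002], [0.002, -0.002, -1.0]]
contact_force: [0.0, 0.3, 0.7]
finger_gap: 0.0553
```

```bash
python3 - <<'E'
from h import *
st()
im=r.camera("wrist"); cv2.imwrite("pics/w3.png",im[:,:,::-1])
np.save("cal_w3.npy",r.get_calibration("wrist"),allow_pickle=True)
plan([((.418,-.298,.08),down(93))],[3])
E
```

```text
t 4.05 tcp [ 0.4185 -0.2979  0.1436] rot [[-0.056, 0.998, -0.002], [0.998, 0.056, 0.002], [0.002, -0.002, -1.0]] F [0.  0.3 0.7] gap 0.0553 q [-0.67 -0.2   1.89  0.    1.45 -0.72]
[0.1, -0.3, 21.8, -0.0, -0.0, 0.1],
[0.0, -0.4, 21.7, -0.0, -0.0, 0.0],
[0.1, -0.3, 21.8, -0.0, -0.0, 0.1],
-- [ 0.418 -0.298  0.08 ]
```

View pics/w3.png

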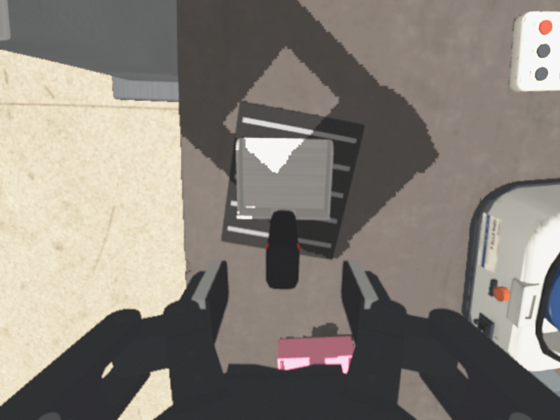

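The handle at column 284 is centred between the fingers (columns about 217 and 358), and the pan is parallel to the tool. I'll go down and close.

Emit:
step_arm:
  rows:
    - [0,0,22,0,0,0,0.3]
    - [0,0,22,0,0,0,0.3]
    - [0,0,20,0,0,0,0.3]
    - [0,0,0,0,0,0,-1]
    - [0,0,0,0,0,0,-1]
    - [0,0,0,0,0,0,-1]
    - [0,0,0,0,0,0,-1]
  newtons: 100

```text
time_s: 4.8
tcp_pos: [0.4195, -0.2996, 0.0831]
tcp_rot: [[-0.055, 0.998, 0.002], [0.998, 0.055, -0.001], [-0.002, 0.002, -1.0]]
contact_force: [-1.7, 0.5, 7.6]
finger_gap: 0.0168
```

Emit:
step_arm:
  rows:
    - [0,0,0,0,0,0,-1]
    - [0,0,0,0,0,0,-1]

```text
time_s: 5.0
tcp_pos: [0.4195, -0.2996, 0.0831]
tcp_rot: [[-0.055, 0.998, 0.002], [0.998, 0.055, -0.001], [-0.001, 0.002, -1.0]]
contact_force: [-1.8, -0.1, 8.0]
finger_gap: 0.017
```

```bash
python3 - <<'E'
from h import *
st()
E
```

```text
t 5.0 tcp [ 0.4195 -0.2996  0.0831] rot [[-0.055, 0.998, 0.002], [0.998, 0.055, -0.001], [-0.001, 0.002, -1.0]] F [-1.8 -0.1  8. ] gap 0.017 q [-0.67 -0.16  1.95  0.    1.34 -0.72]
```

Emit:
step_arm:
  rows:
    - [0,0,-20,0,0,0,-1]
    - [0,0,-40,0,0,0,-1]
    - [0,0,-40,0,0,0,-1]
    - [0,0,-20,0,0,0,-1]
    - [0,0,0,0,0,0,-1]

```text
time_s: 5.5
tcp_pos: [0.4197, -0.2999, 0.2054]
tcp_rot: [[-0.055, 0.998, 0.004], [0.998, 0.055, -0.003], [-0.004, 0.004, -1.0]]
contact_force: [0.8, 0.1, -1.7]
finger_gap: 0.017
```

```bash
python3 - <<'E'
from h import *
st()
im=r.camera("wrist"); cv2.imwrite("pics/w4.png",im[:,:,::-1])
plan([((.5031,.1885,.2),down(77.7))],[13])
E
```

```text
t 5.5 tcp [ 0.4197 -0.2999  0.2054] rot [[-0.055, 0.998, 0.004], [0.998, 0.055, -0.003], [-0.004, 0.004, -1.0]] F [ 0.8  0.1 -1.7] gap 0.017 q [-0.67 -0.23  1.82  0.    1.55 -0.72]
[37.1, 8.5, 0.2, 0.0, 0.0, 1.2],
[37.3, 7.7, 0.1, 0.0, 0.0, 1.2],
[37.5, 7.0, 0.2, 0.0, 0.0, 1.2],
[37.6, 6.1, 0.2, 0.0, 0.0, 1.2],
[37.7, 5.4, 0.2, 0.1, 0.0, 1.1],
[37.8, 4.6, 0.1, -0.0, 0.0, 1.2],
[37.9, 3.9, 0.2, -0.0, 0.0, 1.2],
[37.9, 3.1, 0.1, -0.0, 0.1, 1.2],
[38.1, 2.2, 0.3, -0.0, -0.0, 1.2],
[38.0, 1.5, 0.2, 0.0, -0.0, 1.2],
[38.1, 0.7, 0.2, 0.0, -0.0, 1.2],
[38.1, -0.2, 0.3, 0.0, -0.0, 1.2],
[38.1, -0.9, 0.2, 0.0, -0.0, 1.2],
-- [0.5031 0.1885 0.2   ]
```

View pics/w4.png

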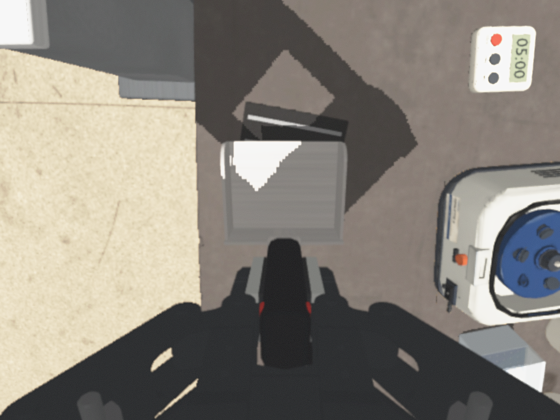

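The scoop is held straight: the pan spans columns 224 to 347 and is symmetric about the tool axis, with the lip at row 141. Next I carry it to the tray.

Emit:
step_arm:
  rows:
    - [37,8,0,0,0,1.2,-1]
    - [37,8,0,0,0,1.2,-1]
    - [37,7,0,0,0,1.2,-1]
    - [38,6,0,0,0,1.2,-1]
    - [38,5,0,0,0,1.2,-1]
    - [38,5,0,0,0,1.2,-1]
    - [38,4,0,0,0,1.2,-1]
    - [38,3,0,0,0,1.2,-1]

```text
time_s: 6.35
tcp_pos: [0.47, 0.0028, 0.1999]
tcp_rot: [[0.113, 0.994, -0.001], [0.994, -0.113, 0.0], [-0.0, -0.001, -1.0]]
contact_force: [-0.3, -1.0, -1.5]
finger_gap: 0.0167
```

Emit:
step_arm:
  rows:
    - [38,2,0,0,0,1.2,-1]
    - [38,2,0,0,0,1.2,-1]
    - [38,1,0,0,0,1.2,-1]
    - [38,0,0,0,0,1.2,-1]
    - [38,-1,0,0,0,1.2,-1]
    - [0,0,0,0,0,0,-1]
    - [0,0,0,0,0,0,-1]

```text
time_s: 7.05
tcp_pos: [0.5031, 0.1888, 0.1997]
tcp_rot: [[0.214, 0.977, -0.002], [0.977, -0.214, -0.001], [-0.001, -0.002, -1.0]]
contact_force: [0.2, -0.7, -2.8]
finger_gap: 0.0169
```

```bash
python3 - <<'E'
from h import *
st()
im=r.camera("wrist"); cv2.imwrite("pics/w5.png",im[:,:,::-1])
c=r.get_calibration("wrist");np.save("cal_w5.npy",c,allow_pickle=True)
s=r.read_state()
P=np.array([[.061,-.039,.079],[.061,.039,.079],[-.003,-.039,.049],[-.003,.039,.049]])
print(proj(c,s["tcp_pos"]+P@s["tcp_rot"].T).round(1))
E
```

```text
t 7.05 tcp [0.5031 0.1888 0.1997] rot [[0.214, 0.977, -0.002], [0.977, -0.214, -0.001], [-0.001, -0.002, -1.0]] F [ 0.2 -0.7 -2.8] gap 0.0169 q [ 0.31 -0.17  1.78 -0.    1.54  0.53]
[[228.1 138.1]
 [342.1 138.2]
 [225.1 241.7]
 [345.1 241.7]]
```

View pics/w5.png

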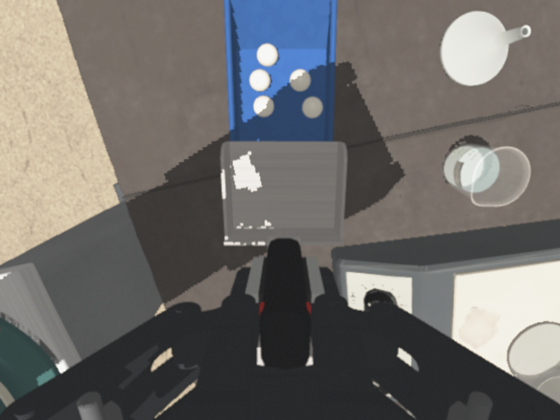

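The balls are straight ahead of the mouth, at (267,55), (260,80), (300,80), (263,106) and (312,106). The tray's walls are at columns of about 228 and 335. I'll overlay the tray model to check alignment.

```bash
python3 - <<'E'
from h import *
c=np.load("cal_w5.npy",allow_pickle=True).item()
im=cv2.imread("pics/w5.png")
def tray(x,y,a):
    a=np.radians(a);R=np.array([[np.cos(a),-np.sin(a)],[np.sin(a),np.cos(a)]])
    return lambda px,py,z: np.r_[R@[px,py]+[x,y],z]
T=tray(.517,.2521,77.67)
S=4;o=(200,0);cr=cv2.resize(im[0:150,200:360],None,fx=S,fy=S,interpolation=cv2.INTER_CUBIC)
def line(a,b,col):
    p=proj(c,np.array([a,b]));p=((p-o)*S+S/2).astype(int);cv2.line(cr,tuple(map(int,p[0])),tuple(map(int,p[1])),col,1)
for sy in(-1,1):
    line(T(-.118,sy*.048,.039),T(.118,sy*.048,.039),(0,0,255))
    line(T(-.07,sy*.044,.006),T(.07,sy*.044,.006),(0,255,0))
line(T(.07,-.044,.006),T(.07,.044,.006),(0,255,0))
cv2.imwrite("pics/w5c.png",cr)
E
```

```text
(no output)
```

View pics/w5c.png

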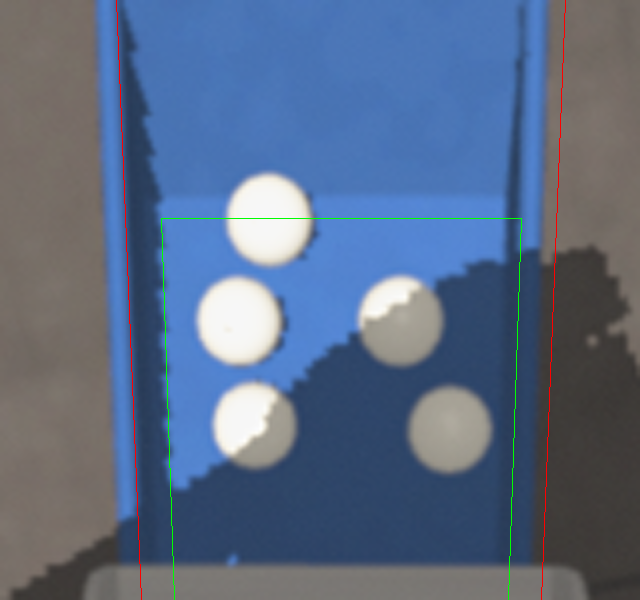

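```bash
python3 - <<'E'
from h import *
from scipy.optimize import least_squares
c=np.load("cal_w5.npy",allow_pickle=True).item()
f=lambda x,y:((x-2)/4+200,(y-2)/4)
L=[atz(c,f(*p),.039)[:2] for p in [(98,0),(120,515)]]
Rr=[atz(c,f(*p),.039)[:2] for p in [(548,0),(536,550)]]
F=[atz(c,f(*p),.006)[:2] for p in [(170,197),(500,197)]]
FR=[atz(c,f(*p),.006)[:2] for p in [(505,210),(503,400)]]
def res(q):
    x,y,a=q;t=np.array([[np.cos(a),np.sin(a)],[-np.sin(a),np.cos(a)]]);g=lambda p:t@(p-[x,y])
    return [g(p)[1]-.048 for p in L]+[g(p)[1]+.048 for p in Rr]+[g(p)[0]-.07 for p in F]
q=least_squares(res,[.517,.252,1.3555]);print(q.x,np.degrees(q.x[2]),(q.fun*1000).round(1))
x,y,a=q.x;t=np.array([[np.cos(a),np.sin(a)],[-np.sin(a),np.cos(a)]])
print("right floor edge y",[(t@(p-[x,y])).round(4) for p in FR])
for p in [(269,220),(239,320),(400,320),(254,425),(449,430)]:
    b=atz(c,f(*p),.016)[:2];print("ball tray",(t@(b-[x,y])).round(4))
R=t.T
for h in(-.066,-.063): print("handle target",(R@[h,0]+[x,y]).round(4))
E
```

```text
[0.51497333 0.25753031 1.36197849] 78.03561932464059 [ 0.1  0.4  0.1 -0.6  0.3 -0.3]
right floor edge y [array([ 0.0667, -0.0435]), array([ 0.0223, -0.044 ])]
ball tray [0.0629 0.0136]
ball tray [0.0406 0.0213]
ball tray [ 0.0402 -0.0175]
ball tray [0.0162 0.0182]
ball tray [ 0.0147 -0.0297]
handle target [0.5013 0.193 ]
handle target [0.5019 0.1959]
```

The tray is now fixed to within 1 mm by its rims and slope line: centre (0.515, 0.2575), heading 78.0°.

```bash
cat >> h.py <<'E'
_a=np.radians(78.04)
TR=np.array([[np.cos(_a),-np.sin(_a)],[np.sin(_a),np.cos(_a)]]);T0=np.array([.515,.2575])
def tr(x,y,z): return np.r_[TR@[x,y]+T0,z]
def totr(p): return np.r_[TR.T@(np.array(p)[:2]-T0),p[2]]
E
python3 - <<'E'
from h import *
plan([(tr(-.063,-.0015,.094),down(78.0)),(tr(-.063,-.0015,.083),down(78))],[4,1])
E
```

```text
[1.8, -0.3, 26.5, -0.0, 0.0, -0.1],
[1.9, -0.3, 26.6, -0.0, 0.0, -0.1],
[1.8, -0.3, 26.5, -0.1, 0.0, -0.1],
[1.9, -0.4, 26.5, 0.0, 0.1, -0.1],
-- [0.5034 0.1956 0.094 ]
[-0.0, 0.0, 11.0, 0.0, -0.0, -0.0],
-- [0.5034 0.1956 0.083 ]
```

Emit:
step_arm:
  rows:
    - [4,-0.5,20,0,0,-0.2,-1]
    - [3.5,-0.8,20,0,0,-0.2,-1]
    - [0,0,30,0,0,0,-1]
    - [0,0,26,0,0,0,-1]
    - [0,0,10,0,0,0,-1]
    - [0,0,0,0,0,0,-1]

```text
time_s: 7.7
tcp_pos: [0.5034, 0.195, 0.0941]
tcp_rot: [[0.21, 0.978, -0.002], [0.978, -0.21, -0.001], [-0.001, -0.002, -1.0]]
contact_force: [0.4, 0.2, -0.1]
finger_gap: 0.017
```

```bash
python3 - <<'E'
from h import *
st();s=r.read_state();print(totr(s["tcp_pos"]).round(4))
im=r.camera("wrist"); cv2.imwrite("pics/w6.png",im[:,:,::-1])
E
```

```text
t 7.7 tcp [0.5034 0.195  0.0941] rot [[0.21, 0.978, -0.002], [0.978, -0.21, -0.001], [-0.001, -0.002, -1.0]] F [ 0.4  0.2 -0.1] gap 0.017 q [ 0.32 -0.11  1.89 -0.    1.36  0.53]
[-0.0635 -0.0016  0.0941]
```

View pics/w6.png

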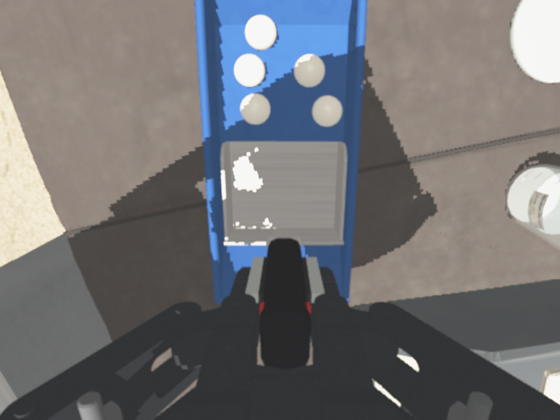

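The pan is between the tray walls with a gap on both sides, and all balls are ahead of its lip (row 141). I'll lower it onto the floor.

Emit:
step_arm:
  rows:
    - [0,0,8,0,0,0,-1]
    - [0,0,3,0,0,0,-1]
    - [0,0,0,0,0,0,-1]

```text
time_s: 8.05
tcp_pos: [0.5043, 0.1961, 0.0851]
tcp_rot: [[0.209, 0.978, 0.001], [0.978, -0.209, 0.0], [0.001, 0.001, -1.0]]
contact_force: [-0.6, 0.9, 1.1]
finger_gap: 0.0165
```

Emit:
step_arm:
  rows:
    - [14,0,1.5,0,0,0,-1]
    - [26,0,0,0,0,0,-1]
    - [24,0,0,0,0,0,-1]
    - [9,0,0,0,0,0,-1]
    - [0,0,0,0,0,0,-1]

```text
time_s: 8.55
tcp_pos: [0.5204, 0.2688, 0.0845]
tcp_rot: [[0.208, 0.978, 0.003], [0.978, -0.208, 0.001], [0.002, 0.003, -1.0]]
contact_force: [3.2, 0.9, 7.7]
finger_gap: 0.0169
```

```bash
python3 - <<'E'
from h import *
st();s=r.read_state();print(totr(s["tcp_pos"]).round(4))
im=r.camera("wrist"); cv2.imwrite("pics/w7.png",im[:,:,::-1])
E
```

```text
t 8.55 tcp [0.5204 0.2688 0.0845] rot [[0.208, 0.978, 0.003], [0.978, -0.208, 0.001], [0.002, 0.003, -1.0]] F [3.2 0.9 7.7] gap 0.0169 q [ 0.43 -0.    1.81 -0.    1.33  0.64]
[ 0.0122 -0.003   0.0845]
```

View pics/w7.png

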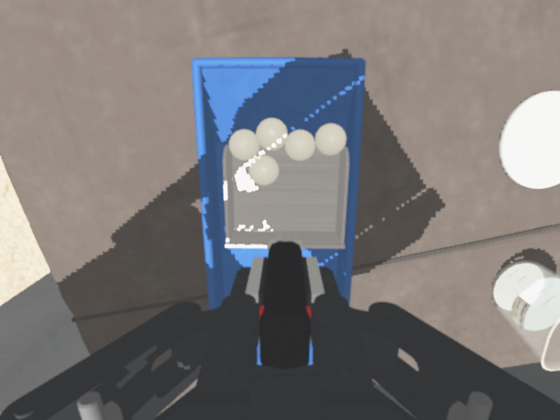

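All five balls are at the mouth. One is inside at (264,170), and four are at the lip around row 140, on the slope. I'll let them settle and look again.

Emit:
step_arm:
  rows:
    - [0,0,0,0,0,0,-1]
    - [0,0,0,0,0,0,-1]
    - [0,0,0,0,0,0,-1]

```text
time_s: 8.9
tcp_pos: [0.5203, 0.2684, 0.0844]
tcp_rot: [[0.209, 0.978, 0.003], [0.978, -0.209, 0.002], [0.003, 0.002, -1.0]]
contact_force: [2.3, 3.1, 5.4]
finger_gap: 0.0168
```

```bash
python3 - <<'E'
from h import *
st();s=r.read_state();print(totr(s["tcp_pos"]).round(4))
im=r.camera("wrist"); cv2.imwrite("pics/w8.png",cv2.resize(im[40:260,180:380,::-1],None,fx=2.7,fy=2.7,interpolation=2))
E
```

```text
t 8.9 tcp [0.5203 0.2684 0.0844] rot [[0.209, 0.978, 0.003], [0.978, -0.209, 0.002], [0.003, 0.002, -1.0]] F [2.3 3.1 5.4] gap 0.0168 q [ 0.43 -0.    1.81  0.    1.33  0.64]
[ 0.0118 -0.0029  0.0844]
```

View pics/w8.png

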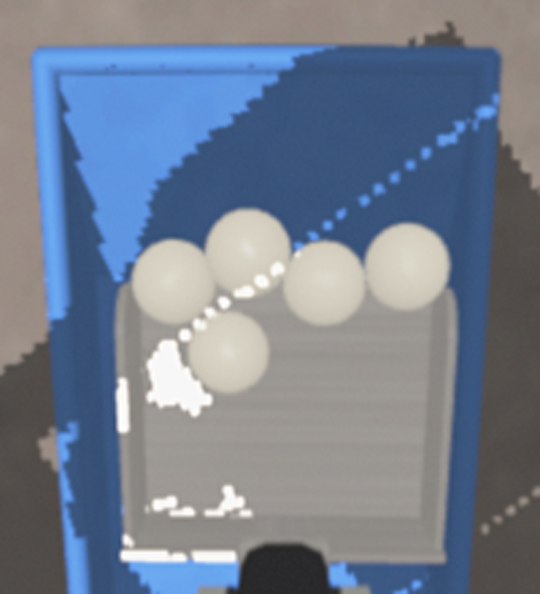

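The balls sit in the valley between the lip and the 35° slope. I'll run the lip up the slope while tipping the mouth up, with the rear edge riding on the floor, so that they roll in.

```bash
cat >> h.py <<'E'
LIP=np.array([.059,0,.079])
def scoop(x,z,tilt,y=-.0025,head=78.):
    "pose with lip underside at tray x, world z"
    R=down(head,tilt);return tr(x,y,z)-R@LIP+0*R[:,0], R
E
python3 - <<'E'
from h import *
W=[]
for th in (6,12,18):
    h=.064*np.sin(np.radians(th))
    W.append(scoop(.0705+h/.7+.001,.006+h,th))
plan(W,[1,1,1])
E
```

```text
[2.4, -0.4, -0.7, 0.1, 5.8, -0.0],
-- [0.5203 0.2708 0.0851]
[2.1, -0.0, 1.0, 0.0, 6.0, -0.0],
-- [0.5208 0.273  0.0843]
[2.5, -0.0, 2.2, 0.1, 6.0, -0.0],
-- [0.5214 0.2758 0.0827]
```

Emit:
step_arm:
  rows:
    - [3,0,-0.5,0,6,0,-1]
    - [3,0,0,0,6,0,-1]
    - [3,0,1,0,6,0,-1]
    - [0,0,0,0,0,0,-1]
    - [0,0,0,0,0,0,-1]

```text
time_s: 9.45
tcp_pos: [0.5212, 0.2758, 0.0834]
tcp_rot: [[0.199, 0.978, 0.064], [0.931, -0.21, 0.3], [0.307, 0.0, -0.952]]
contact_force: [-0.4, -0.0, -2.6]
finger_gap: 0.0168
```

```bash
python3 - <<'E'
from h import *
st();s=r.read_state();print(totr(s["tcp_pos"]).round(4))
im=r.camera("wrist"); cv2.imwrite("pics/w9.png",cv2.resize(im[20:260,160:400,::-1],None,fx=2.5,fy=2.5,interpolation=2))
E
```

```text
t 9.45 tcp [0.5212 0.2758 0.0834] rot [[0.199, 0.978, 0.064], [0.931, -0.21, 0.3], [0.307, 0.0, -0.952]] F [-0.4 -0.  -2.6] gap 0.0168 q [ 0.31 -0.09  1.92  0.29  1.17  0.43]
[ 0.0192 -0.0023  0.0834]
```

View pics/w9.png

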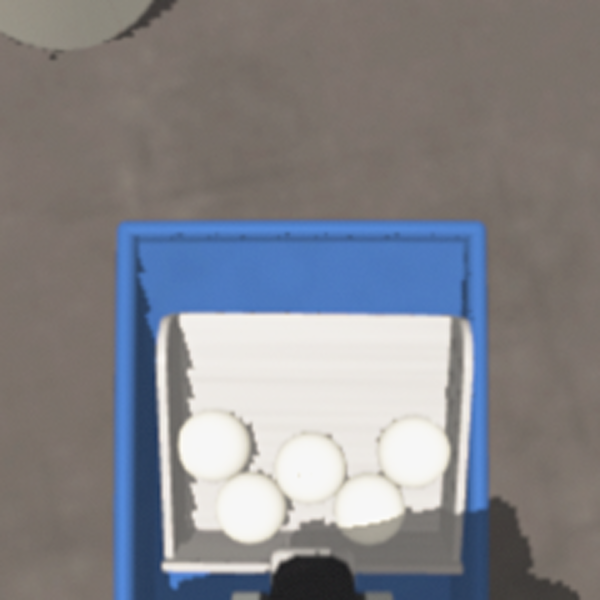

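All five balls are in the pan, against its back and well clear of the lip. I'll lift gently with more tilt.

```bash
python3 - <<'E'
from h import *
s=r.read_state();p=s["tcp_pos"];u=np.array([0,0,1.])
plan([(p+u*.008,down(78,18)),(p+u*.022,down(78,20)),(p+u*.042,down(78,23)),(p+u*.067,down(78,26)),(p+u*.095,down(78,28)),(p+u*.12,down(78,28)),(p+u*.135,down(78,28))],[1]*7)
E
```

```text
[2.5, 0.0, -7.6, 0.0, 0.1, -0.0],
-- [0.5213 0.2763 0.0915]
[4.3, 0.0, -13.3, 0.0, 2.0, -0.0],
-- [0.5213 0.2763 0.1055]
[6.8, 0.0, -18.8, 0.0, 3.0, -0.0],
-- [0.5213 0.2763 0.1255]
[9.8, 0.0, -23.1, 0.0, 3.0, -0.0],
-- [0.5213 0.2763 0.1506]
[12.2, 0.0, -25.1, 0.0, 2.0, -0.0],
-- [0.5213 0.2763 0.1785]
[11.7, 0.0, -22.1, 0.0, 0.0, -0.0],
-- [0.5213 0.2762 0.2035]
[7.1, 0.0, -13.3, 0.0, 0.0, -0.0],
-- [0.5213 0.2763 0.2186]
```

Emit:
step_arm:
  rows:
    - [2,0,-8,0,0,0,-1]
    - [4,0,-13,0,2,0,-1]
    - [7,0,-19,0,3,0,-1]
    - [10,0,-23,0,3,0,-1]
    - [12,0,-25,0,2,0,-1]
    - [12,0,-22,0,0,0,-1]
    - [7,0,-13,0,0,0,-1]
    - [0,0,0,0,0,0,-1]

```text
time_s: 10.3
tcp_pos: [0.5217, 0.2766, 0.2206]
tcp_rot: [[0.182, 0.978, 0.1], [0.864, -0.208, 0.459], [0.47, 0.003, -0.883]]
contact_force: [-0.7, 0.2, -2.2]
finger_gap: 0.017
```

```bash
python3 - <<'E'
from h import *
st()
im=r.camera("wrist"); cv2.imwrite("pics/w10.png",im[:,:,::-1])
t=r.camera("top"); cv2.imwrite("pics/t10.png",cv2.resize(t[200:290,150:310,::-1],None,fx=5,fy=5,interpolation=2))
d=r.cut_out("jar_mouth","top");print([(x["bbox"],x["conf"]) for x in d])
print([(x["point"],x["conf"]) for x in r.mark_of("jar_mouth","top")])
E
```

```text
t 10.3 tcp [0.5217 0.2766 0.2206] rot [[0.182, 0.978, 0.1], [0.864, -0.208, 0.459], [0.47, 0.003, -0.883]] F [-0.7  0.2 -2.2] gap 0.017 q [ 0.23 -0.23  1.84  0.45  1.32  0.38]
[([144.0, 208.4, 170.4, 230.7], 0.6), ([243.4, 223.7, 277.4, 262.1], 0.56)]
[([259.7, 240.0], 0.64)]
```

View pics/w10.png

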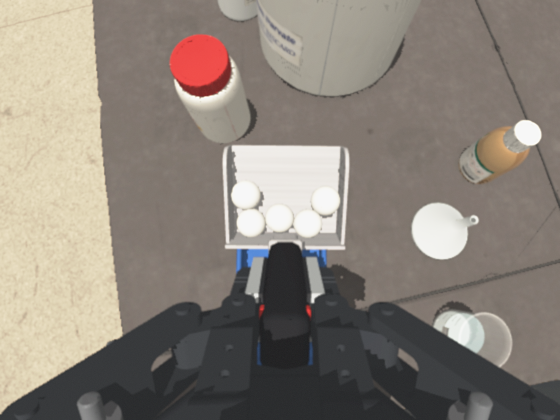

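View pics/t10.png

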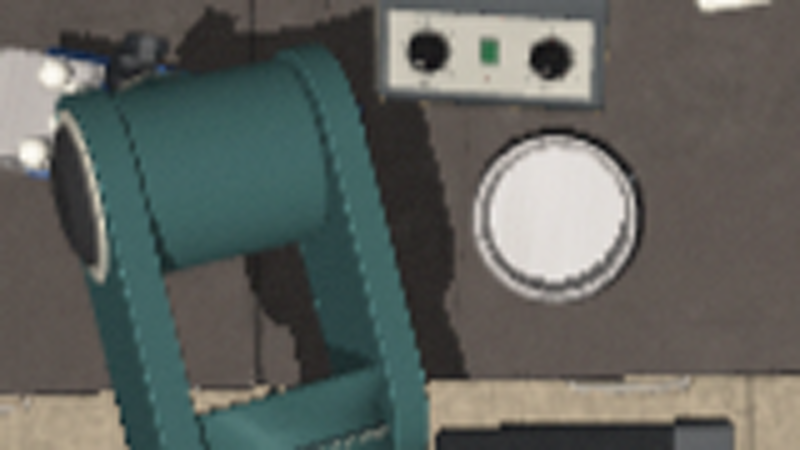

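All five balls ride at the back of the pan (rows 195 to 223). In the top crop the jar rim is centred at (556,215), which is full-image pixel (261.1, 243).

```bash
python3 - <<'E'
from h import *
J=atz(r.get_calibration("top"),(261.1,243),.07);print(J)
s=r.read_state();p=s["tcp_pos"];e=np.array([J[0],J[1]-.115,.22])
v=np.array([5,11,18,25,32,36,36,36,36,36,36,32,25,18,11,5]);f=np.cumsum(v)/v.sum();print(v.sum(),np.linalg.norm(e-p)*1000)
v=[(p+(e-p)*a,down(78+12*a,28)) for a in f]
plan(v,[1]*len(v))
E
```

```text
[ 0.44865781 -0.0164095   0.07      ]
398 413.8081228276535
[-4.6, 0.2, -2.5, -0.0, 0.1, -0.2],
-- [0.5197 0.2709 0.2163]
[-10.0, 0.3, -5.4, 0.1, -0.0, -0.3],
-- [0.5177 0.2597 0.2164]
[-16.4, 0.5, -9.0, 0.3, -0.0, -0.5],
-- [0.5144 0.2413 0.2166]
[-22.9, 0.5, -12.4, 0.3, -0.0, -0.6],
-- [0.51   0.2156 0.2168]
[-29.2, 0.1, -15.9, 0.5, -0.0, -0.9],
-- [0.5041 0.1829 0.2171]
[-32.9, -0.5, -17.9, 0.5, -0.0, -1.0],
-- [0.4976 0.146  0.2175]
[-32.9, -1.2, -17.8, 0.5, -0.0, -0.9],
-- [0.4911 0.1092 0.2178]
[-32.8, -1.9, -17.9, 0.5, -0.0, -1.0],
-- [0.4846 0.0723 0.2181]
[-32.8, -2.6, -17.8, 0.5, -0.0, -0.9],
-- [0.4781 0.0355 0.2184]
[-32.7, -3.3, -17.8, 0.6, -0.0, -1.0],
-- [ 0.4716 -0.0013  0.2188]
[-32.7, -4.1, -17.8, 0.5, -0.0, -0.9],
-- [ 0.4651 -0.0382  0.2192]
[-29.0, -4.2, -15.8, 0.4, -0.0, -0.9],
-- [ 0.4593 -0.071   0.2195]
[-22.6, -3.7, -12.3, 0.4, -0.0, -0.7],
-- [ 0.4548 -0.0966  0.2197]
[-16.3, -2.9, -8.8, 0.2, -0.0, -0.4],
-- [ 0.4516 -0.1151  0.2198]
[-9.9, -1.9, -5.4, 0.2, -0.0, -0.3],
-- [ 0.4496 -0.1263  0.2199]
[-4.5, -0.9, -2.4, 0.1, -0.0, -0.2],
-- [ 0.4487 -0.1314  0.22  ]
```

Emit:
step_arm:
  rows:
    - [-5,0,-2.5,0,0,-0.2,-1]
    - [-10,0,-5.5,0,0,-0.3,-1]
    - [-16,0.5,-9,0.3,0,-0.5,-1]
    - [-23,0.5,-12.5,0.3,0,-0.6,-1]
    - [-29,0,-16,0.5,0,-0.9,-1]
    - [-33,-0.5,-18,0.5,0,-1,-1]
    - [-33,-1,-18,0.5,0,-1,-1]
    - [-33,-2,-18,0.5,0,-1,-1]

```text
time_s: 11.3
tcp_pos: [0.4834, 0.0699, 0.2203]
tcp_rot: [[0.089, 0.995, 0.053], [0.879, -0.103, 0.466], [0.469, 0.005, -0.883]]
contact_force: [1.9, 0.1, -2.3]
finger_gap: 0.0171
```

Emit:
step_arm:
  rows:
    - [-33,-3,-18,0.5,0,-1,-1]
    - [-33,-3,-18,0.5,0,-1,-1]
    - [-33,-4,-18,0.5,0,-1,-1]
    - [-29,-4,-16,0.5,0,-0.9,-1]
    - [-23,-4,-12,0.4,0,-0.7,-1]
    - [-16,-3,-9,0.2,0,-0.4,-1]
    - [-10,-2,-5,0.2,0,-0.3,-1]
    - [-4,-1,-2,0,0,-0.2,-1]

```text
time_s: 12.1
tcp_pos: [0.4479, -0.1333, 0.2217]
tcp_rot: [[-0.005, 1.0, 0.005], [0.883, 0.003, 0.469], [0.469, 0.007, -0.883]]
contact_force: [-0.2, 0.7, -2.6]
finger_gap: 0.0168
```

Emit:
step_arm:
  rows:
    - [0,0,0,0,0,0,-1]
    - [0,0,0,0,0,0,-1]

```text
time_s: 12.3
tcp_pos: [0.4483, -0.1318, 0.222]
tcp_rot: [[-0.007, 1.0, 0.004], [0.883, 0.004, 0.469], [0.469, 0.007, -0.883]]
contact_force: [-0.5, 0.3, -2.6]
finger_gap: 0.0171
```

```bash
python3 - <<'E'
from h import *
st()
im=r.camera("wrist"); cv2.imwrite("pics/w11.png",im[:,:,::-1])
np.save("cal_w11.npy",r.get_calibration("wrist"),allow_pickle=True)
E
```

```text
t 12.3 tcp [ 0.4483 -0.1318  0.222 ] rot [[-0.007, 1.0, 0.004], [0.883, 0.004, 0.469], [0.469, 0.007, -0.883]] F [-0.5  0.3 -2.6] gap 0.0171 q [-0.59 -0.21  1.83  0.41  1.79 -0.56]
```

View pics/w11.png

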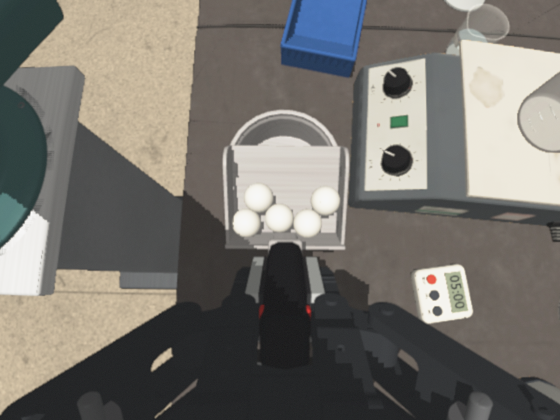

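```bash
python3 - <<'E'
from h import *
c=np.load("cal_w11.npy",allow_pickle=True).item()
im=cv2.imread("pics/w11.png")
J=np.array([.4487,-.0164,.07]);a=np.linspace(0,2*np.pi,90)
p=proj(c,J+np.c_[.06*np.cos(a),.06*np.sin(a),0*a])
S=5;cr=cv2.resize(im[95:160,215:355],None,fx=S,fy=S,interpolation=2)
for q in p: cv2.circle(cr,tuple(((q-[215,95])*S+2).astype(int).tolist()),1,(0,0,255),-1)
cv2.imwrite("pics/w11c.png",cr)
E
```

```text
(no output)
```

View pics/w11c.png

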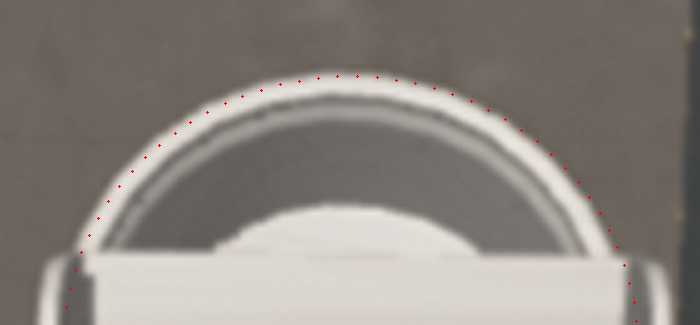

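The jar estimate fits within 2 mm (x about 0.447). Next I plan the approach and pour, with the lip over the jar.

```bash
cat >> h.py <<'E'
JX,JY=.447,-.0164
def pour(dy,z,tilt,head=90.):
    R=down(head,tilt);return np.array([JX,JY+dy,z])-R@LIP,R
E
python3 - <<'E'
from h import *
s=r.read_state();print((s["tcp_pos"]+s["tcp_rot"]@LIP).round(3))
f=[.05,.15,.3,.5,.7,.85,.95,1]
v=[pour(-.027+.013*a,.181+(.085-.181)*a,28-18*a) for a in f]
plan(v,[1]*8)
print(v[-1][0])
w=[pour(-.014,z,t) for t,z in [(5,.082),(0,.08),(-4,.078),(-8,.077),(-12,.076),(-16,.075),(-21,.072),(-26,.07),(-32,.067),(-38,.065),(-44,.063),(-50,.062)]]
plan(w,[1]*12,v[-1][0],v[-1][1])
E
```

```text
[ 0.448 -0.043  0.18 ]
[-0.7, -1.3, 2.3, 0.2, -0.8, 0.4],
-- [ 0.447  -0.1313  0.2197]
[-0.7, -0.0, 7.3, 0.0, -1.8, -0.0],
-- [ 0.447  -0.1285  0.2128]
[-0.6, -0.0, 11.2, 0.0, -2.7, -0.0],
-- [ 0.447  -0.1243  0.2025]
[0.1, -0.0, 15.2, 0.0, -3.6, -0.0],
-- [ 0.447  -0.1183  0.1885]
[1.2, -0.0, 15.4, 0.0, -3.6, -0.0],
-- [ 0.447  -0.1122  0.1743]
[1.9, -0.1, 11.7, 0.0, -2.7, -0.0],
-- [ 0.447  -0.1072  0.1635]
[1.6, 0.0, 7.9, 0.0, -1.8, -0.0],
-- [ 0.447  -0.1039  0.1562]
[1.0, 0.0, 3.9, 0.0, -0.9, -0.0],
-- [ 0.447  -0.1022  0.1525]
[ 0.447      -0.10222186  0.15255457]
[6.6, -0.0, -1.9, -0.0, -5.0, 0.0],
-- [ 0.447  -0.0961  0.1556]
[6.9, -0.0, -2.8, 0.0, -5.0, -0.0],
-- [ 0.447  -0.0894  0.159 ]
[5.7, -0.0, -2.0, -0.0, -4.0, 0.0],
-- [ 0.447  -0.0837  0.161 ]
[5.7, -0.0, -2.9, 0.0, -4.0, 0.0],
-- [ 0.447  -0.0778  0.1635]
[5.8, -0.0, -2.9, -0.0, -4.0, 0.0],
-- [ 0.447  -0.0717  0.1655]
[5.9, -0.0, -3.0, -0.0, -4.0, -0.0],
-- [ 0.447  -0.0653  0.1672]
[7.9, -0.0, -1.9, 0.0, -5.0, -0.0],
-- [ 0.447  -0.0572  0.1669]
[7.8, -0.0, -3.0, -0.0, -5.0, 0.0],
-- [ 0.447  -0.0488  0.1669]
[9.9, -0.0, -3.0, -0.0, -6.0, -0.0],
-- [ 0.447  -0.0386  0.1652]
[9.7, -0.0, -4.1, -0.0, -6.0, -0.0],
-- [ 0.447  -0.0282  0.1636]
[9.8, -0.0, -4.1, -0.0, -6.0, -0.0],
-- [ 0.447  -0.018   0.1608]
[9.2, -0.0, -5.0, -0.0, -6.0, -0.0],
-- [ 0.447  -0.0079  0.158 ]
```

Emit:
step_arm:
  rows:
    - [-1,-1,2,0,-0.8,0.4,-1]
    - [-0.7,0,7,0,-1.8,0,-1]
    - [-0.6,0,11,0,-2.7,0,-1]
    - [0,0,15,0,-3.6,0,-1]
    - [1,0,15.5,0,-3.6,0,-1]
    - [2,0,12,0,-2.7,0,-1]
    - [1.6,0,8,0,-1.8,0,-1]
    - [1,0,4,0,-0.9,0,-1]

```text
time_s: 13.15
tcp_pos: [0.4474, -0.1027, 0.152]
tcp_rot: [[0.001, 1.0, 0.004], [0.985, -0.001, 0.173], [0.173, 0.003, -0.985]]
contact_force: [-0.2, -1.1, -2.4]
finger_gap: 0.0169
```

```bash
python3 - <<'E'
from h import *
st();s=r.read_state();print((s["tcp_pos"]+s["tcp_rot"]@LIP).round(4))
im=r.camera("wrist"); cv2.imwrite("pics/w12.png",im[:,:,::-1])
E
```

```text
t 13.15 tcp [ 0.4474 -0.1027  0.152 ] rot [[0.001, 1.0, 0.004], [0.985, -0.001, 0.173], [0.173, 0.003, -0.985]] F [-0.2 -1.1 -2.4] gap 0.0169 q [-0.38 -0.31  1.97  0.16  1.54 -0.39]
[ 0.4477 -0.031   0.0844]
```

View pics/w12.png

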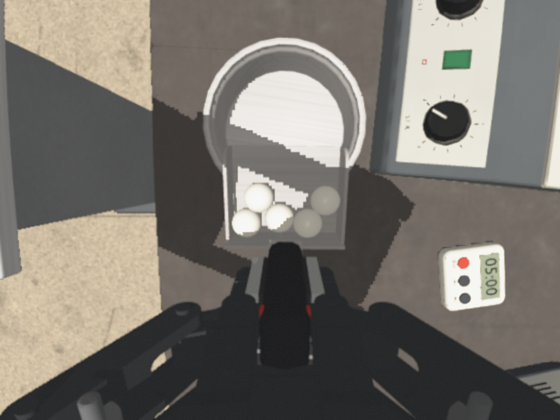

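All five balls are still at the back of the pan. The jar (columns 205 to 364) is centred on the pan and the lip is well inside the rim. I'll pour now.

Emit:
step_arm:
  rows:
    - [6.5,0,-2,0,-5,0,-1]
    - [7,0,-3,0,-5,0,-1]
    - [6,0,-2,0,-4,0,-1]
    - [5.7,0,-3,0,-4,0,-1]
    - [5.8,0,-3,0,-4,0,-1]
    - [6,0,-3,0,-4,0,-1]
    - [8,0,-2,0,-5,0,-1]
    - [8,0,-3,0,-5,0,-1]

```text
time_s: 14.0
tcp_pos: [0.448, -0.0494, 0.1683]
tcp_rot: [[0.006, 1.0, 0.003], [0.898, -0.003, -0.44], [-0.44, 0.005, -0.898]]
contact_force: [0.2, -0.9, -1.6]
finger_gap: 0.017
```

Emit:
step_arm:
  rows:
    - [10,0,-3,0,-6,0,-1]
    - [10,0,-4,0,-6,0,-1]
    - [10,0,-4,0,-6,0,-1]
    - [9,0,-5,0,-6,0,-1]
    - [0,0,0,0,0,0,-1]
    - [0,0,0,0,0,0,-1]

```text
time_s: 14.6
tcp_pos: [0.4481, -0.008, 0.158]
tcp_rot: [[0.003, 1.0, -0.0], [0.644, -0.002, -0.765], [-0.765, 0.002, -0.644]]
contact_force: [-0.1, 0.2, -1.4]
finger_gap: 0.0169
```

```bash
python3 - <<'E'
from h import *
st();s=r.read_state();print((s["tcp_pos"]+s["tcp_rot"]@LIP).round(4))
im=r.camera("wrist"); cv2.imwrite("pics/w13.png",im[:,:,::-1])
im=r.camera("side"); cv2.imwrite("pics/s13.png",cv2.resize(im[130:330,220:380,::-1],None,fx=3,fy=3,interpolation=2))
E
```

```text
t 14.6 tcp [ 0.4481 -0.008   0.158 ] rot [[0.003, 1.0, -0.0], [0.644, -0.002, -0.765], [-0.765, 0.002, -0.644]] F [-0.1  0.2 -1.4] gap 0.0169 q [ 0.39 -0.17  2.02 -0.79  1.68  0.47]
[ 0.4483 -0.0303  0.0619]
```

View pics/w13.png

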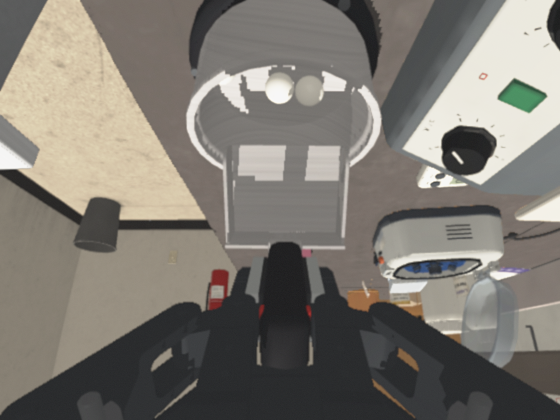

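View pics/s13.png

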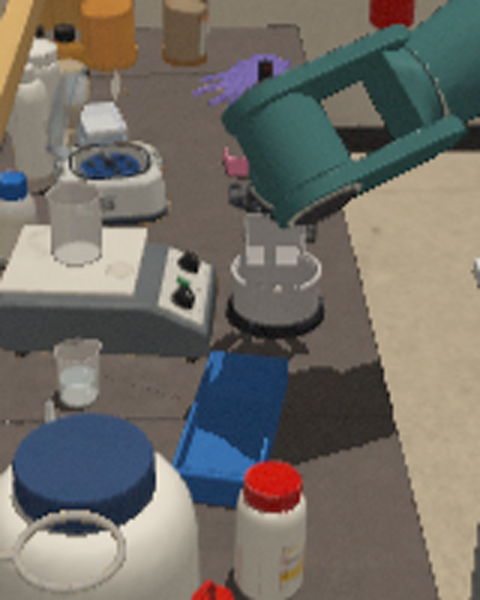

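The pan is empty and the balls are in the jar (two show at (279,88) and (309,90)). Nothing is visible on the bench, and the tray is empty. I'll raise and level the scoop, then return it to the mat.

```bash
python3 - <<'E'
from h import *
w=[pour(-.014,z,t) for t,z in [(-46,.066),(-39,.078),(-31,.092),(-23,.108),(-15,.122),(-7,.132),(0,.138)]]
plan(w,[1]*7);p,R=w[-1];print(p)
e=np.array([.4195,-.2990,.2]);v=np.array([8,20,32,40,40,32,22,10,4]);f=np.cumsum(v)/v.sum();print(np.linalg.norm(e-p))
g=[(p+(e-p)*a,down(90,0)) for a in f]
plan(g,[1]*len(g),p,R)
E
```

```text
[-7.2, -1.1, 1.6, 0.0, 3.8, -0.3],
-- [ 0.447  -0.0145  0.1633]
[-17.8, 0.0, -0.5, 0.0, 7.0, -0.0],
-- [ 0.447  -0.0265  0.1765]
[-19.3, 0.0, -1.9, 0.0, 8.0, -0.0],
-- [ 0.447  -0.0403  0.1901]
[-18.6, 0.0, -4.8, 0.0, 8.0, -0.0],
-- [ 0.447  -0.0538  0.2038]
[-15.9, 0.1, -3.9, 0.0, 8.0, -0.0],
-- [ 0.447  -0.0669  0.2136]
[-13.0, -0.0, -0.6, 0.0, 8.0, -0.0],
-- [ 0.447  -0.0793  0.2176]
[-10.0, -0.0, 1.8, 0.0, 7.0, -0.0],
-- [ 0.447  -0.0894  0.217 ]
[ 0.447  -0.0894  0.217 ]
0.21207878253139795
[-8.1, -1.1, 0.7, 0.0, 0.0, -0.0],
-- [ 0.4459 -0.0975  0.2163]
[-20.1, -2.6, 1.6, 0.0, 0.0, -0.0],
-- [ 0.4433 -0.1176  0.2147]
[-32.3, -4.2, 2.6, 0.0, 0.0, -0.0],
-- [ 0.4391 -0.1499  0.2121]
[-40.3, -5.3, 3.3, 0.0, 0.0, -0.0],
-- [ 0.4338 -0.1902  0.2088]
[-40.3, -5.3, 3.2, 0.0, 0.0, -0.0],
-- [ 0.4285 -0.2305  0.2056]
[-32.2, -4.2, 2.7, 0.0, 0.0, -0.0],
-- [ 0.4243 -0.2627  0.2029]
[-22.2, -2.9, 1.8, 0.0, 0.0, -0.0],
-- [ 0.4214 -0.2849  0.2011]
[-10.1, -1.4, 0.8, 0.0, 0.0, -0.0],
-- [ 0.42   -0.295   0.2003]
[-4.0, -0.5, 0.3, 0.0, 0.0, -0.0],
-- [ 0.4195 -0.299   0.2   ]
```

Emit:
step_arm:
  rows:
    - [-7,-1,1.5,0,4,0,-1]
    - [-18,0,-0.5,0,7,0,-1]
    - [-19,0,-2,0,8,0,-1]
    - [-19,0,-5,0,8,0,-1]
    - [-16,0,-4,0,8,0,-1]
    - [-13,0,-0.5,0,8,0,-1]
    - [-10,0,2,0,7,0,-1]
    - [0,0,0,0,0,0,-1]

```text
time_s: 15.5
tcp_pos: [0.4461, -0.0929, 0.218]
tcp_rot: [[0.009, 1.0, 0.007], [1.0, -0.009, 0.004], [0.004, 0.007, -1.0]]
contact_force: [-0.3, -0.4, -1.5]
finger_gap: 0.0166
```

Emit:
step_arm:
  rows:
    - [-8,-1,0.5,0,0,0,-1]
    - [-20,-2.5,1.5,0,0,0,-1]
    - [-32,-4,2.5,0,0,0,-1]
    - [-40,-5.5,3.5,0,0,0,-1]
    - [-40,-5.5,3.5,0,0,0,-1]
    - [-32,-4,2.5,0,0,0,-1]
    - [-22,-3,2,0,0,0,-1]
    - [-14,-2,1,0,0,0,-1]

```text
time_s: 16.3
tcp_pos: [0.4182, -0.2979, 0.199]
tcp_rot: [[0.002, 1.0, 0.003], [1.0, -0.002, -0.001], [-0.001, 0.003, -1.0]]
contact_force: [0.1, 1.0, -1.5]
finger_gap: 0.0168
```

Emit:
step_arm:
  rows:
    - [0,0,0,0,0,0,-1]
    - [0,0,0,0,0,0,-1]

```text
time_s: 16.5
tcp_pos: [0.4186, -0.2964, 0.1993]
tcp_rot: [[0.002, 1.0, 0.003], [1.0, -0.002, 0.0], [0.0, 0.003, -1.0]]
contact_force: [-0.5, -0.4, -1.1]
finger_gap: 0.0167
```

```bash
python3 - <<'E'
from h import *
st()
im=r.camera("wrist"); cv2.imwrite("pics/w14.png",im[:,:,::-1])
im=r.camera("top"); cv2.imwrite("pics/t14.png",cv2.resize(im[200:280,150:310,::-1],None,fx=5,fy=5,interpolation=2))
plan([((.4195,-.299,.11),down(90)),((.4195,-.299,.083),down(90))],[3,2])
E
```

```text
t 16.5 tcp [ 0.4186 -0.2964  0.1993] rot [[0.002, 1.0, 0.003], [1.0, -0.002, 0.0], [0.0, 0.003, -1.0]] F [-0.5 -0.4 -1.1] gap 0.0167 q [-0.67 -0.23  1.83  0.    1.55 -0.67]
[-1.0, 0.1, 29.8, 0.1, -0.0, -0.0],
[-0.9, 0.2, 29.8, 0.0, -0.0, -0.1],
[-1.0, 0.2, 29.8, 0.1, -0.0, 0.0],
-- [ 0.4195 -0.299   0.11  ]
[-0.0, 0.0, 13.5, 0.0, -0.0, 0.0],
[-0.0, 0.0, 13.5, 0.0, -0.0, 0.0],
-- [ 0.4195 -0.299   0.083 ]
```

View pics/w14.png

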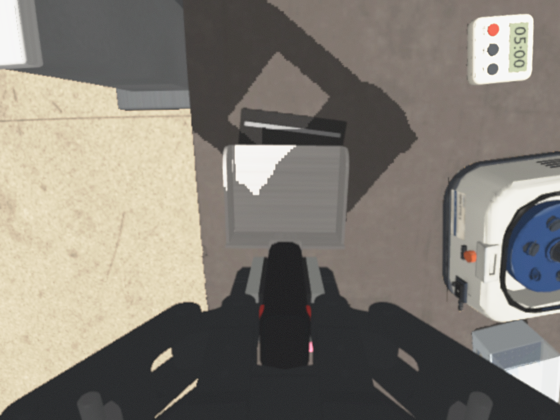

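View pics/t14.png

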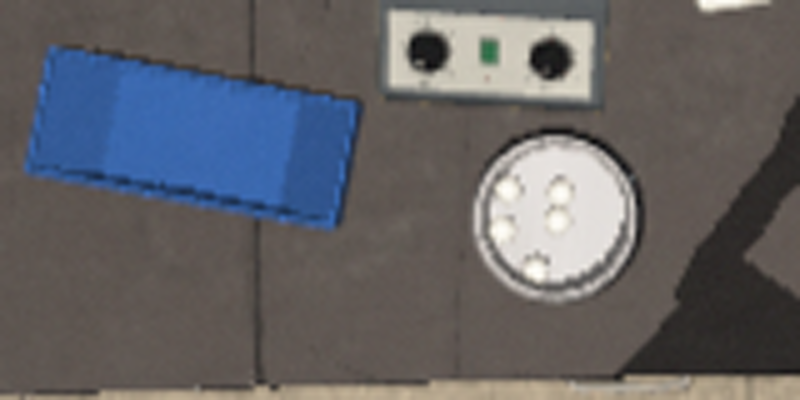

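All five balls lie in the jar (crop (509,188), (559,190), (557,220), (502,228), (536,266)) and the tray is empty. I'll lower the scoop onto its mat.

Emit:
step_arm:
  rows:
    - [-1,0,30,0,0,0,-1]
    - [-1,0,30,0,0,0,-1]
    - [-1,0,30,0,0,0,-1]
    - [0,0,16,0,0,0,-1]
    - [0,0,6,0,0,0,-1]
    - [0,0,3,0,0,0,-1]
    - [0,0,1.5,0,0,0,-1]
    - [0,0,0,0,0,0,-1]

```text
time_s: 17.4
tcp_pos: [0.4192, -0.3002, 0.0837]
tcp_rot: [[0.003, 1.0, 0.005], [1.0, -0.003, -0.0], [-0.0, 0.005, -1.0]]
contact_force: [0.0, 0.5, -0.3]
finger_gap: 0.0166
```

Emit:
step_arm:
  rows:
    - [0,0,1.5,0,0,0,-1]
    - [0,0,0,0,0,0,-1]

```text
time_s: 17.6
tcp_pos: [0.4195, -0.3007, 0.0828]
tcp_rot: [[0.003, 1.0, 0.006], [1.0, -0.003, -0.001], [-0.001, 0.006, -1.0]]
contact_force: [0.3, -1.2, 6.5]
finger_gap: 0.017
```

Emit:
step_arm:
  rows:
    - [0,0,0,0,0,0,-0.45]
    - [0,0,0,0,0,0,-0.3]
    - [0,0,0,0,0,0,0]
    - [0,0,0,0,0,0,0.2]
    - [0,0,0,0,0,0,0.2]

```text
time_s: 18.1
tcp_pos: [0.4188, -0.2999, 0.0811]
tcp_rot: [[0.003, 1.0, 0.004], [1.0, -0.003, 0.001], [0.001, 0.004, -1.0]]
contact_force: [0.5, -0.2, -0.1]
finger_gap: 0.0514
```

```bash
python3 - <<'E'
from h import *
st()
im=r.camera("wrist"); cv2.imwrite("pics/w15.png",im[:,:,::-1])
E
```

```text
t 18.1 tcp [ 0.4188 -0.2999  0.0811] rot [[0.003, 1.0, 0.004], [1.0, -0.003, 0.001], [0.001, 0.004, -1.0]] F [ 0.5 -0.2 -0.1] gap 0.0514 q [-0.67 -0.16  1.96  0.    1.34 -0.67]
```

View pics/w15.png

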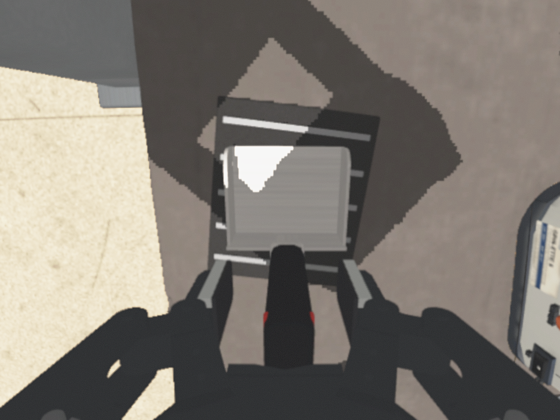

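The scoop stands free on the mat, with the pan inside the mat's outline and the fingers clear on both sides. I'll retreat straight up.

Emit:
step_arm:
  rows:
    - [0,0,-15,0,0,0,0.3]
    - [0,0,-30,0,0,0,0.3]
    - [0,0,-40,0,0,0,0.3]
    - [0,0,-40,0,0,0,0.3]
    - [0,0,-30,0,0,0,0.3]
    - [0,0,-10,0,0,0,0.3]
    - [0,0,0,0,0,0,0.3]

```text
time_s: 18.85
tcp_pos: [0.4185, -0.3003, 0.2482]
tcp_rot: [[0.003, 1.0, 0.006], [1.0, -0.003, -0.001], [-0.001, 0.006, -1.0]]
contact_force: [0.1, 0.3, -0.2]
finger_gap: 0.0557
```

```bash
python3 - <<'E'
from h import *
st()
im=r.camera("wrist"); cv2.imwrite("pics/w16.png",im[:,:,::-1])
im=r.camera("side"); cv2.imwrite("pics/s16.png",cv2.resize(im[130:330,220:380,::-1],None,fx=3,fy=3,interpolation=2))
im=r.camera("top"); cv2.imwrite("pics/t16.png",im[:,:,::-1])
E
```

```text
t 18.85 tcp [ 0.4185 -0.3003  0.2482] rot [[0.003, 1.0, 0.006], [1.0, -0.003, -0.001], [-0.001, 0.006, -1.0]] F [ 0.1  0.3 -0.2] gap 0.0557 q [-0.67 -0.24  1.76  0.    1.62 -0.67]
```

View pics/w16.png

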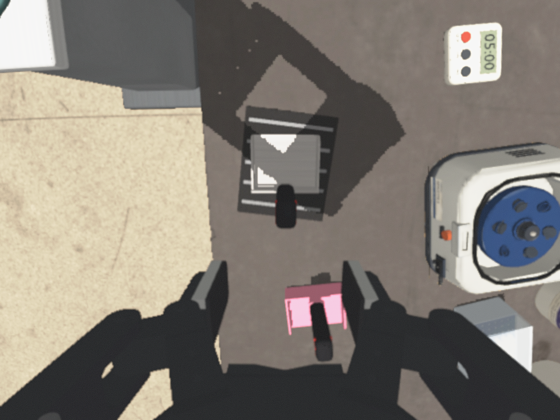

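View pics/s16.png

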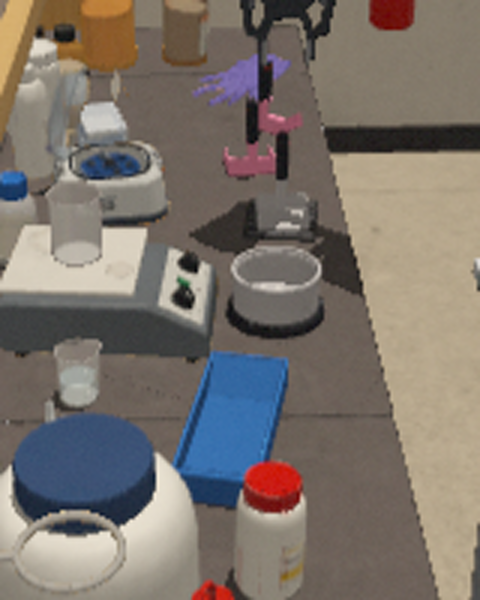

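View pics/t16.png

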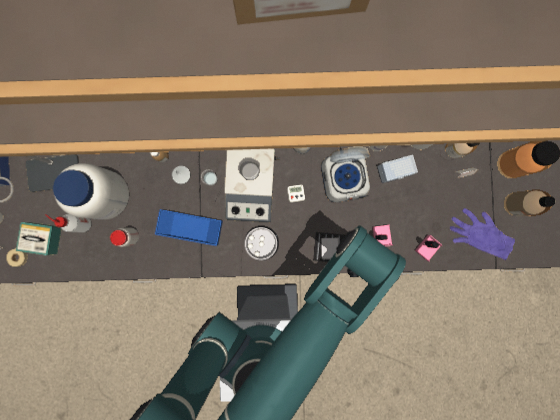

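The scoop stands upright on its mat at wrist pixel (285,165). The timer, beaker and red-capped bottle are where they were, and the balls are in the jar at (261,243) in the top view.

```bash
python3 - <<'E'
from cell import r
print(r.job_done())
E
```

```text
the job is handed in; nothing more can be done
None
```

I scooped up all five balls in one pass and tipped them into the jar. The scoop is back upright, pan down, on its mat and released. I handed the job in at about 19 s.

- **Balls:** the top view after the pour showed five balls in the jar and an empty tray. No spilled balls were visible in any view, and the fingers never came near a ball.
- **Scoop:** the wrist view after the retreat shows it standing within the mat's outline. It points about 3° differently from its start position.
- **Bystanders:** the timer, beaker and red-capped bottle looked unmoved, as did the pink look-alikes. I judged this by eye from the pictures and did not measure it.
- **Forces:** the highest wrist force I read was about 8 N.
- **Disagreement along the way:** my first tray fit, from a picture taken while the arm was still settling, was about 6 mm off. I redid it from a closer, steady view before lowering the scoop into the tray.

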